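Plug in the kiln controller's relay and hold its recessed reset

TASK

The kiln controller has been given a new relay: plug the relay standing on the table fully home in the socket on top of the controller and let go of it. Then take the long thin wooden modelling stick, reach one end through the round opening in the controller's front and hold the recessed reset button down with it. Finish while still holding the button down with the stick in the gripper, the relay still fully home; leave the pots, the stamp and the wooden rib where they are.

Things in the scene. Friction and masses are not known exactly. Their poses are not given: they have to be found in the camera images.
- relay_mid (a point): Centre, half-way up, of the loose plug-in relay standing upright on its plug. 55 mm high: clear-and-black case 38 (its x) x 30 (its y) x 42 mm high, over a black plug 28 (x) x 20 (y) x 13 mm high. The point is 27.5 mm above the plug's foot; z up. About 80 g. Take the case across its 30 mm. It fits the socket either way round.
- socket_mouth (a point): Centre of the mouth of the black relay socket on the controller, 98 mm above the table, level with the socket's top (50 x 46 mm; nothing by it is higher). Hole 30.4 mm along this x, 22.4 mm along y, 15.5 mm deep, mouth chamfered 2.5 mm. Fully home, the case's shoulder rests on the socket's top and relay_mid is 14.5 mm above this point. x points from the controller's front to its back, z up.
- stylus_mid (a point): Centre of the long thin boxwood modelling stick lying on the table: 237 mm long along its y, nearly round, 10 mm thick at the middle, tapering to 2 to 4 mm at both ends, which lie 118 mm from this point. The point is 4.6 mm above the table as it lies. 19 g, balanced near its middle; either end will do.
- reset_aperture (a point): Centre of the round reset opening in the front panel of the fixed grey controller (110 deep, 140 wide, 80 mm high), 44 mm above the table, at the outer face of its steel collar (3 mm proud of the panel). x points straight in, y along the panel to the display, z up. 19 mm wide, it runs inward as a level tube; the button's face at rest is 25 mm inward of this point, on the same axis.
- reset_button (a joint): Travel of the recessed reset button, a flat round cap 16 mm across, pushed straight in: 0 at rest, 0.006 m fully down. Its spring needs about 1.5 N to start and 5 N at full travel, and pushes it out again. It counts as down from 0.0045 m.
- pot: Bystander, loose: small grey clay pinch pot, 75 x 68 x 44 mm; origin at the centre of its underside.
- big_pot: Bystander, loose: grey clay pinch pot, 78 x 85 x 52 mm; origin at the centre of its underside.
- stamp: Bystander, loose: wooden pattern stamp with a knob, 34 x 34 x 58 mm high; origin at the centre of its underside.
- rib: Bystander, loose: flat wooden kidney-shaped rib, 62 x 100 x 8 mm; origin at the centre of its underside.

How it is judged (in metres and radians):
On the way, in this order (a step that is already met when the one before it is completed fails the run):
1. the relay is fully home in its socket and let go, the reset button not yet touched (horizontal distance between relay_mid and socket_mouth below 0.003 m and z of relay_mid in the frame of socket_mouth between 0.0115 and 0.0165 m and angle between relay_mid's own z axis and vertical below 0.06 rad and contact force between the fingers and relay below 0.1 N and value of joint reset_button below 0.001 m), for 0.2 s.
2. the stick, held in the gripper, reaches through the opening and holds the button down (value of joint reset_button above 0.0045 m and contact force between stylus and reset_button above 1.5 N and contact force between the fingers and stylus above 2 N), for 0.5 s.
At the end, for the whole second after the job is handed in: Relay home in its socket (3 mm sideways, 2 mm in height, 0.06 rad upright), untouched by the arm; button at least 4.5 mm in, pushed by the stick with over 1.5 N; stick gripped by the fingers, its middle over 25 mm above the table (all of step 2 and horizontal distance between relay_mid and socket_mouth below 0.003 m and z of relay_mid in the frame of socket_mouth between 0.0115 and 0.0165 m and angle between relay_mid's own z axis and vertical below 0.06 rad and contact force between the arm and relay below 0.1 N and height (world z) of stylus_mid above 0.025 m); the arm keeps its last pose, push and grip.
It fails at once if a bystander (pot, stamp or rib) is moved more than 30 mm (distance of any of pot, big_pot, stamp, rib from where it was at the start of the episode above 0.03 m).
It also fails if it takes over 64 s, if anything falls off the work surface, if the arm or the gripper's body presses on something with over 40 N, if the wrist force passes 120 N, or if a joint passes its speed limit or range.

ROBOT

A 7-joint arm with a two-finger parallel gripper is mounted at the origin on the work surface; the furniture and walls round the work are solid. World frame = base frame: x ahead of the robot, y to its left, z up, the work surface at z = 0. Lengths are in m, angles in degrees, forces in N, time in s.
With the tool pointing down it reaches from about 0.425 to 0.875 m from the base axis. Payload 4.7 kg.
Tool frame: the origin (TCP) lies midway between the tips of the shut fingers; the grasp point (between the pads) lies 19 mm behind it; z points along the fingers, y is the line along which they close (so a half turn about z gives the same grasp; the last joint's range is limited). The gripper opens to 87 mm and grips with 3 to 60 N. Pads are 19 mm wide; open, the fingers measure 117 mm over their backs; the gripper's body (75 mm by 190 mm) begins 51 mm behind the grasp point.
Start: joints at [72.771, 18.392, -4.016, 83.108, 1.295, 78.541, -3.26], TCP at [0.201, -0.618, 0.223] pointing down, gripper open.
Joint ranges: [-163.93, 163.93], [-17.29, 119.83], [-79.2, 71.16], [3.27, 140.29], [-89.18, 269.18], [5.43, 117.66], [-154.24, 154.24]. Speed limits (degrees/s): [147.25, 147.25, 180, 180, 180, 180, 180].

INTERFACE

Orientations are given as [roll, pitch, yaw] about the fixed x, y, z axes, in that order (R = Rz(yaw) Ry(pitch) Rx(roll)).
In Python, from cell import env, viewer, boxes_of, masks_of gives the robot as it stands. The module is installed in compiled form; this text tells all that it offers.
- The arm moves only by the tool apply_moves, never from a script. Its argument "moves" is a list of rows, each a list of 7 numbers: the shift along the tool's x, y, z scaled (see below), then the turn, a rotation vector about the tool's x, y, z scaled (see below), then the opening, from 0 (shut) to 1 (fully open). A call has 1 to 20 rows; each row is the pose to reach, as a shift and turn from the pose commanded when the call began, along the tool's axes at that moment; what a row does not reach only later rows make up. The controller multiplies each number of a shift by 0.2 m and each number of a turn by 1.5 rad. A row lasts 1/10 s, in which the tool goes at most 50 mm and 8.59 degrees, less where a joint would pass 70% of its speed; a pose out of reach is approached as far as the arm can. A call with a number of a shift or a turn outside -1 to 1 is refused whole. A call with a gripper value outside its range is refused whole. The fingers move at their own pace and stop on an object; "grip_force" is the grip in N (left out, the last holds). Time passes only in rows, so rows that repeat a pose let the fingers close. It gives the time, the measured TCP pose, the force, the opening and the grip force at its end, in the units of the state.
- env.get_obs(): the state, without advancing time (a new reading comes with each control period).
- viewer.read_camera(name): name is "scene" or "top" or "wrist"; returns the picture (480x640x3 uint8, red, green, blue); there is no depth.
- viewer.get_calibration(name): a dict with "fov_y" (degrees; the focal length in pixels is half the picture's height over the tangent of half this angle, whatever the lens; pixels are square), "cx", "cy" (the principal point, pixels), "k1" (the pictures are not rectified: a ray, as slopes to the right and down, at radius r is drawn at 1 + k1 r^2 times it, then the intrinsics apply), "position" and "orientation" of the camera in the world. Camera axes: x right, y up, looking along -z (the intrinsics and any distortion apply to the point x, -y, -z); pixel columns grow to the right and rows downward; lengths in m; the calibration is good to about 2 mm. A picture is of the moment at which its call begins: read the wrist's pose just before it. get_calibration takes no time and is no camera call; for the wrist camera it gives the pose at the moment of the call.
- env.sign_off(): hands the job in; it is judged then, once.
Trained networks look in the newest picture that a camera, given by its name, has taken for a name from the list of things; names that differ only in an ending like _2 or _b are one class to them, and where a whole thing is asked for, a point or a joint stands for the part that bears it (a point fixed in the world has none). Each returns a list of dicts, best first, with "conf" (0 to 1); they miss things now and then, are a little off and sometimes report something else, mostly with a low value. They report only what shows in the picture. A call takes as long as a camera call.
- boxes_of(camera, target): "location" ([column, row] in pixels, amid what is visible of it).
- masks_of(camera, target): "pixels" (480x640 bool, what is visible of it) and "location" ([column, row] in pixels, amid what is visible of it).
The state is a dict: "time_s": time; "qpos": joint angles; "joint_velocities": joint speeds; "effort": joint torques, N m; "tool_pos": TCP position; "tool_rot": TCP orientation; "force": force on the tool from outside, world axes, zero at the start; "wrist_torque": the same for the moment, N m; "grip_width": finger opening in m; "grasp_force": force on a finger pad.
Only numpy, scipy, OpenCV 4.12 (cv2) and the standard library are available. Lean on these libraries where they do the work, as an engineer would, in place of code of your own. Each camera call takes 0.05 s, during which the arm holds its last target. There are 200 camera calls.

## Working session

There is one attempt and no reset: what is moved stays moved. The work goes in short steps, Python scripts to look and compute and a tool call to move; the robot and the scene stay as the last step left them, time stands still between calls to the robot, and variables do not carry over. Pictures are saved under pics/ and viewed, at most 10 in all, crops included, and the job is handed in when it is done.

Besides the shell and the picture viewer there is one more tool, called after "Call:" as name(argument=value, ...) on one line, values as JSON. apply_moves: Moves the arm, as the interface text tells. Shifts and turns lie within -1 to 1; 1 stands for 0.2 m of shift or 1.5 rad of turn. Its arguments: {"type":"object","properties":{"moves":{"type":"array","items":{"type":"array","items":{"type":"number","minimum":-1,"maximum":1}}},"grip_force":{"type":"number"}},"required":["moves"]}

```bash
mkdir -p pics; cat > h.py <<'E'
import numpy as np, cv2
from scipy.spatial.transform import Rotation as R
from cell import env, viewer, boxes_of, masks_of
def rot(o): return R.from_euler('xyz',o,degrees=True).as_matrix()
def K(c):
    f=240/np.tan(np.radians(c['fov_y']/2)); return np.array([[f,0,c['cx']],[0,f,c['cy']],[0,0,1.]])
def ray(c,p):
    d=np.array([c['k1'],0,0,0,0.])
    u=cv2.undistortPointsIter(np.array([[p]],float),K(c),d,None,None,(3,50,1e-10)).ravel() if hasattr(cv2,'undistortPointsIter') else cv2.undistortPoints(np.array([[p]],float),K(c),d).ravel()
    v=rot(c['orientation'])@np.array([u[0],-u[1],-1]); return np.array(c['position']),v/np.linalg.norm(v)
def atz(c,p,z):
    o,v=ray(c,p); return o+v*(z-o[2])/v[2]
def proj(c,P):
    q=rot(c['orientation']).T@(np.array(P)-c['position']); x=np.array([q[0],-q[1]])/-q[2]
    x=x*(1+c['k1']*(x@x)); k=K(c); return np.array([k[0,0]*x[0]+k[0,2],k[1,1]*x[1]+k[1,2]])
def tri(rs):
    A=0;b=0
    for o,v in rs:
        M=np.eye(3)-np.outer(v,v);A=A+M;b=b+M@o
    P=np.linalg.solve(A,b); return P,[np.linalg.norm((np.eye(3)-np.outer(v,v))@(P-o)) for o,v in rs]
def shot(n,f):
    c=viewer.get_calibration(n); im=viewer.read_camera(n); cv2.imwrite('pics/'+f,im[:,:,::-1]); return c,im
def move(tp,tr,goal_p,goal_r=None):
    "row numbers from commanded pose (tp,tr) to goal"
    r=rot(tr); s=r.T@(np.array(goal_p)-tp)/0.2
    w=np.zeros(3) if goal_r is None else R.from_matrix(r.T@goal_r).as_rotvec()/1.5
    return np.round(np.r_[s,w],4)
E
python3 - <<'E'
from h import *
np.set_printoptions(precision=4,suppress=True)
print(env.get_obs())
for n in ['scene','top','wrist']:
    c,im=shot(n,n+'0.png'); print(n,c)
    for t in ['relay_mid','socket_mouth','stylus_mid','reset_aperture','reset_button','pot','big_pot','stamp','rib']:
        try: print(t,[(np.round(b['location']),round(b['conf'],2)) for b in boxes_of(n,t)][:3])
        except Exception as e: print(t,e)
E
```

```text
{'time_s': 0.0, 'qpos': array([72.774 , 18.4374, -4.0165, 83.1748,  1.2956, 78.5414, -3.2585]), 'joint_velocities': array([ 0.0877, -0.0088, -0.04  , -0.0691, -0.0694,  0.0708,  0.0405]), 'effort': array([  0.0003, -49.1289,  -0.4039, -31.2525,  -0.064 ,   0.0439,
         0.0002]), 'tool_pos': array([ 0.201 , -0.6176,  0.2215]), 'tool_rot': array([-179.8916,    0.0061,   18.0383]), 'force': array([-0.2402, -0.0154, -0.6216]), 'wrist_torque': array([0.0332, 0.0477, 0.0031]), 'grasp_force': 0.0, 'grip_width': 0.08711238494265774}
scene {'fov_y': 42.778981736596435, 'cx': 319.69048815130395, 'cy': 229.44252329217, 'k1': -0.07920626636012736, 'position': array([-0.1594,  0.8092,  0.8803]), 'orientation': array([  52.7912,   -0.0345, -145.6476])}
relay_mid [(array([365., 197.]), 0.54), (array([292., 266.]), 0.47)]
socket_mouth [(array([293., 268.]), 0.93)]
stylus_mid [(array([215., 358.]), 0.89)]
reset_aperture [(array([293., 264.]), 0.97)]
reset_button []
pot [(array([390., 234.]), 0.91)]
big_pot [(array([276., 371.]), 0.75)]
stamp [(array([373., 170.]), 0.74)]
rib [(array([278., 374.])
[... 202 characters left out ...]
  0.9874, -91.3291])}
relay_mid [(array([398., 225.]), 0.6)]
socket_mouth [(array([279., 228.]), 0.92)]
stylus_mid [(array([196., 238.]), 0.53)]
reset_aperture [(array([283., 229.]), 0.83)]
reset_button []
pot [(array([366., 268.]), 0.82)]
big_pot [(array([189., 284.]), 0.7)]
stamp [(array([450., 200.]), 0.6), (array([285., 229.]), 0.43)]
rib [(array([221., 207.]), 0.9)]
wrist {'fov_y': 65.48342417576906, 'cx': 317.51209799331446, 'cy': 237.85933208527442, 'k1': 0.02729518185951041, 'position': array([ 0.2752, -0.5946,  0.3846]), 'orientation': array([-16.3467,  -0.0072, -71.9182])}
relay_mid []
socket_mouth []
stylus_mid []
reset_aperture []
reset_button []
pot []
big_pot []
stamp []
rib []
```

View pics/scene0.png

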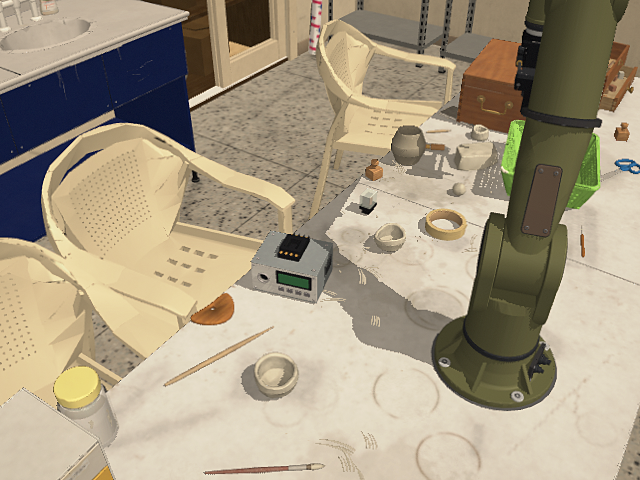

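View pics/top0.png

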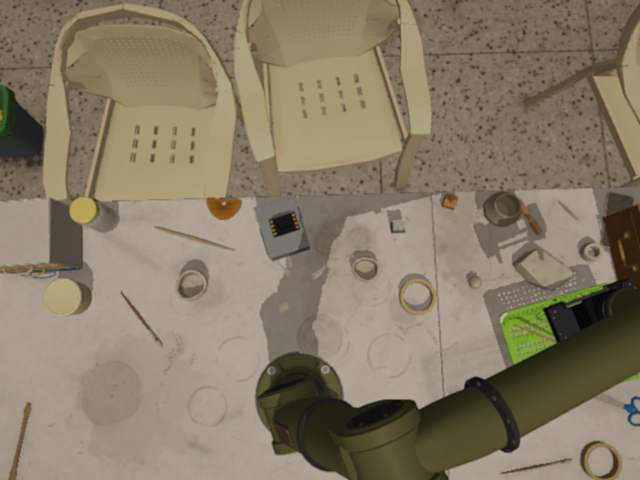

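```bash
python3 - <<'E'
from h import *
np.set_printoptions(precision=4,suppress=True)
s=viewer.get_calibration('scene');t=viewer.get_calibration('top')
for n,a,b,z in [('relay',(365,197),(398,225),.03),('ctrl',(293,265),(280,228),.06),('sty',(215,358),(196,238),.005),('pot',(390,234),(366,268),.02),('bigpot',(276,371),(189,284),.026),('stamp',(373,170),(450,200),.03),('rib',(278,374),(221,207),.004)]:
    print(n,tri([ray(s,a),ray(t,b)]),atz(s,a,z),atz(t,b,z))
E
```

```text
relay (array([ 0.4423, -0.2722,  0.043 ]), [np.float64(0.0028919855970996875), np.float64(0.002891985597099882)]) [ 0.4545 -0.2881  0.03  ] [ 0.4421 -0.2755  0.03  ]
ctrl (array([0.4366, 0.0388, 0.0495]), [np.float64(0.002239299637895911), np.float64(0.002239299637896031)]) [0.4268 0.048  0.06  ] [0.4367 0.0391 0.06  ]
sty (array([ 0.4331,  0.2818, -0.0113]), [np.float64(0.006001636999684528), np.float64(0.006001636999684624)]) [0.4282 0.2935 0.005 ] [0.4251 0.2744 0.005 ]
pot (array([ 0.3275, -0.1848,  0.0358]), [np.float64(0.0004926207974322909), np.float64(0.0004926207974322394)]) [ 0.3362 -0.2035  0.02  ] [ 0.3295 -0.1861  0.02  ]
bigpot (array([0.295 , 0.2801, 0.0464]), [np.float64(0.0014815086254024831), np.float64(0.0014815086254024847)]) [0.3047 0.2667 0.026 ] [0.2979 0.2862 0.026 ]
stamp (array([ 0.5092, -0.4216,  0.0211]), [np.float64(6.0092200630289766e-05), np.float64(6.009220063031942e-05)]) [ 0.5023 -0.4088  0.03  ] [ 0.507  -0.4192  0.03  ]
rib (array([ 0.457 ,  0.1972, -0.1096]), [np.float64(0.08263609254988387), np.float64(0.08263609254988388)]) [0.3094 0.2562 0.004 ] [0.5105 0.2062 0.004 ]
```

The scene view shows the controller near (290,265), with its socket at (293,245) and the round hole at the left of its front, (263,278). The relay is at (367,200) and the stick runs from (167,383) to (272,328). The top view agrees: controller at (283,228), relay at (398,225), stick from (155,227) to (234,249) and rib at (224,207).

Call:
apply_moves(moves=[[0.84,-0.63,0,0,0,0,1],[0.84,-0.63,0,0,0,0,1],[0.84,-0.63,0,0,0,0,1],[0.84,-0.63,0,0,0,0,1],[0.84,-0.63,0,0,0,0,1],[0.84,-0.63,0,0,0,0,1]])

```text
time_s: 2.1
tool_pos: [0.324, -0.4444, 0.2231]
tool_rot: [180.0, -0.0, 18.3]
force: [-0.7, -0.2, -0.3]
grip_width: 0.0866
grasp_force: 0.0
```

Call:
apply_moves(moves=[[0.84,-0.63,0,0,0,0,1],[0.84,-0.63,0,0,0,0,1],[0.84,-0.63,0,0,0,0,1],[0.84,-0.63,0,0,0,0,1],[0.84,-0.63,0,0,0,0,1],[0.84,-0.63,0,0,0,0,1]])

```text
time_s: 2.7
tool_pos: [0.4434, -0.2743, 0.2227]
tool_rot: [180.0, -0.0, 18.2]
force: [0.2, -0.4, 0.5]
grip_width: 0.0871
grasp_force: 0.0
```

```bash
python3 - <<'E'
from h import *
np.set_printoptions(precision=4,suppress=True)
o=env.get_obs();print(o['time_s'],o['tool_pos'],o['tool_rot'],o['qpos'])
c,im=shot('wrist','w1.png'); print(c)
m=masks_of('wrist','relay_mid')
for b in m:
    print(b['location'],b['conf'],b['pixels'].sum(),atz(c,b['location'],.055))
if m: 
    print(cv2.minAreaRect(np.argwhere(m[0]['pixels'])[:,::-1].astype(np.float32)))
st=cv2.imread('pics/scene0.png')[225:305,235:345]; st=cv2.resize(st,None,fx=5,fy=5,interpolation=cv2.INTER_CUBIC)
cv2.imwrite('pics/both.png',np.hstack([cv2.resize(im[:,:,::-1],(540,400)),cv2.resize(st[:, :],(260,189))  if 0 else cv2.copyMakeBorder(st[:,140:400] if 0 else cv2.resize(st,(260,189)),0,211,0,0,0)]))
s=viewer.get_calibration('scene');t=viewer.get_calibration('top')
for a,b in [((292,205),(422,132)),((195,320),(238,195))]: print(tri([ray(s,a),ray(t,b)]))
E
```

```text
2.7 [ 0.4434 -0.2743  0.2227] [179.971   -0.0077  18.1649] [ 49.3486   3.6963 -21.3425 100.6257   1.4012  75.9086 -44.1291]
{'fov_y': 65.48342417576906, 'cx': 317.51209799331446, 'cy': 237.85933208527442, 'k1': 0.02729518185951041, 'position': array([ 0.5173, -0.2506,  0.3847]), 'orientation': array([-16.3387,  -0.0294, -71.7928])}
[316.6, 215.5] 0.61 1571 [ 0.4453 -0.2736  0.055 ]
((318.9461364746094, 217.03077697753906), (41.66025161743164, 39.02907943725586), 15.255118370056152)
(array([ 0.78  , -0.4064, -0.1888]), [np.float64(0.005988592620245604), np.float64(0.005988592620245486)])
(array([ 0.5788,  0.1817, -0.081 ]), [np.float64(0.015381869975601349), np.float64(0.015381869975601377)])
```

View pics/both.png

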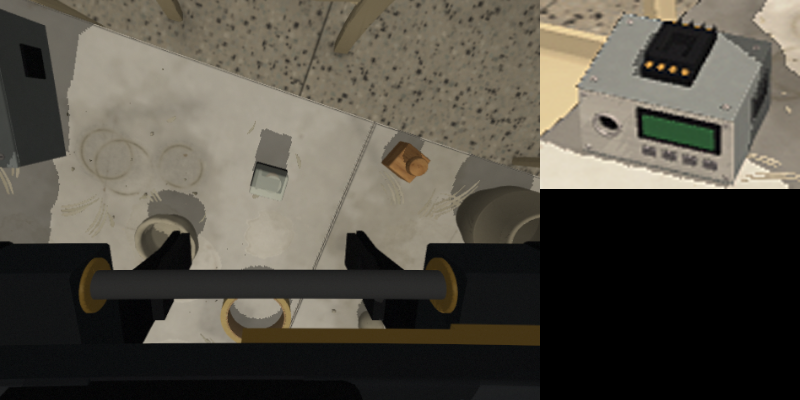

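The wrist view shows the relay at about (317,215) in full-picture pixels, between the fingers, with its clear top turned slightly against the tool. The scene crop shows the reset hole at the left of the front panel and the display beside it.

```bash
python3 - <<'E'
import cv2
im=cv2.imread('pics/w1.png')[180:250,275:365]
cv2.imwrite('pics/rel.png',cv2.resize(im,None,fx=8,fy=8,interpolation=cv2.INTER_CUBIC))
E
```

```text
(no output)
```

View pics/rel.png

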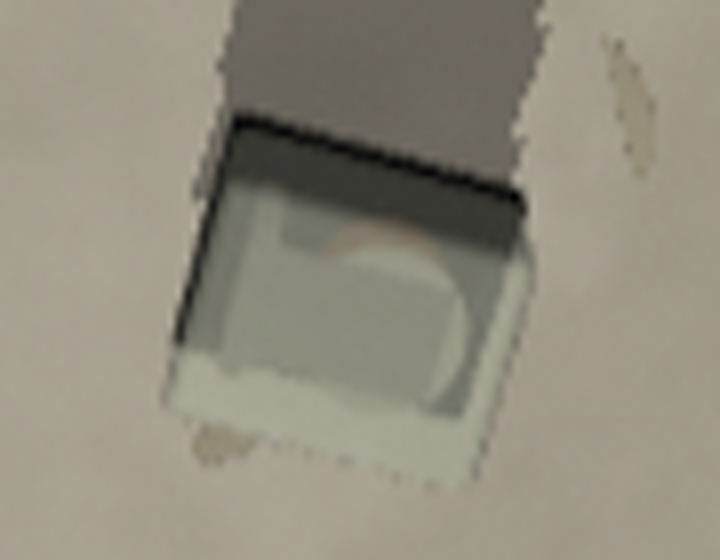

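The crop shows the relay's top face with corners at about (165,400), (470,490), (533,260) and (225,180), turned roughly 16° in the picture. The dark side facing the camera lies above it.

```bash
python3 - <<'E'
from h import *
np.set_printoptions(precision=4,suppress=True)
c=viewer.get_calibration('wrist')
P=[atz(c,(275+x/8,180+y/8),.055) for x,y in [(165,400),(470,490),(533,260),(225,180)]]
B=[atz(c,(275+x/8,180+y/8),.013) for x,y in [(235,120),(522,203)]]
print(np.array(P),np.mean(P,0))
for i in range(4):
    d=P[(i+1)%4]-P[i]; print(np.linalg.norm(d),np.degrees(np.arctan2(d[1],d[0])))
d=B[1]-B[0];print(B,np.linalg.norm(d),np.degrees(np.arctan2(d[1],d[0])))
E
```

```text
[[ 0.4243 -0.2625  0.055 ]
 [ 0.4248 -0.2991  0.055 ]
 [ 0.4527 -0.2972  0.055 ]
 [ 0.4508 -0.2615  0.055 ]] [ 0.4382 -0.2801  0.055 ]
0.03659576884254104 -89.20732513429029
0.027924177891492142 3.86550209095294
0.03579784132788304 93.0801519882093
0.02646370867125543 -177.75564383280175
[array([ 0.4502, -0.2614,  0.013 ]), array([ 0.4512, -0.2991,  0.013 ])] 0.037674675936641255 -88.42022694048698
```

Call:
apply_moves(moves=[[-0.038,0.019,0.2,0,0,-0.861,1],[-0.038,0.019,0.2,0,0,-0.861,1],[-0.038,0.019,0.2,0,0,-0.861,1],[-0.038,0.019,0.2,0,0,-0.861,1],[-0.038,0.019,0.2,0,0,-0.861,1],[-0.038,0.019,0.2,0,0,-0.861,1],[-0.038,0.019,0.2,0,0,-0.861,1],[-0.038,0.019,0.2,0,0,-0.861,1],[-0.038,0.019,0.2,0,0,-0.861,1],[-0.038,0.019,0.2,0,0,-0.861,1]])

```text
time_s: 3.8
tool_pos: [0.4349, -0.2833, 0.1823]
tool_rot: [-180.0, 0.0, 91.8]
force: [1.1, -0.1, -0.9]
grip_width: 0.087
grasp_force: 0.0
```

```bash
python3 - <<'E'
from h import *
np.set_printoptions(precision=4,suppress=True)
o=env.get_obs();print(o['time_s'],o['tool_pos'],o['tool_rot'],o['qpos'])
c,im=shot('wrist','w2.png')
print(c['position'],c['orientation'])
m=masks_of('wrist','relay_mid')
for b in m: print(b['location'],b['conf'],b['pixels'].sum(),atz(c,b['location'],.055))
l=m[0]['location'] if m else proj(c,(.437,-.28,.04))
x,y=int(l[0])-45,int(l[1])-40; print(x,y)
cv2.imwrite('pics/rel2.png',cv2.resize(im[y:y+75,x:x+100,::-1],None,fx=8,fy=8,interpolation=cv2.INTER_CUBIC))
E
```

```text
3.8 [ 0.4349 -0.2833  0.1823] [-179.9573    0.0306   91.7587] [ 52.9187   5.1103 -23.947  103.9839   2.2373  71.3779  30.0993]
[ 0.433  -0.2063  0.3443] [-16.4118  -0.0061   1.8001]
[324.2, 216.3] 0.91 1905 [ 0.4404 -0.2735  0.055 ]
279 176
```

View pics/rel2.png

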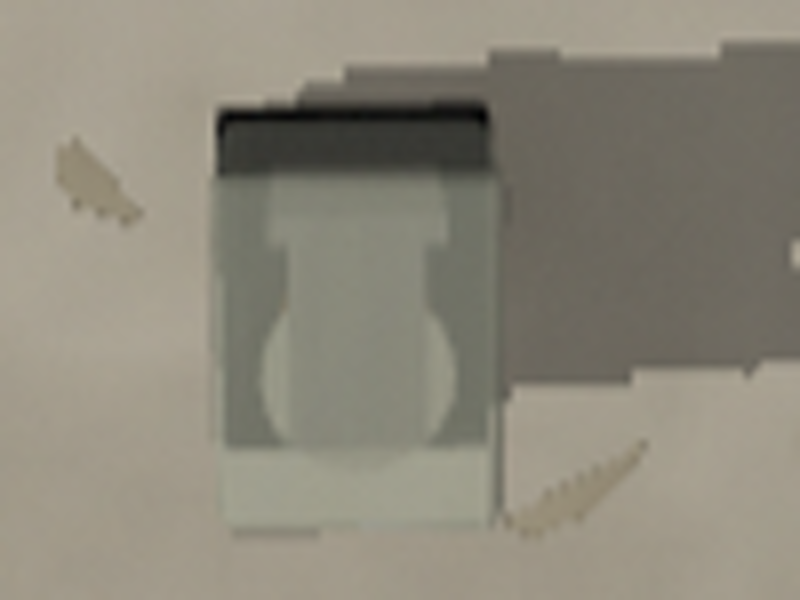

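The relay now lies square to the tool. Its top face spans about (212,172) to (500,528) in the crop, and its black front foot edge runs from (217,110) to (490,107).

```bash
python3 - <<'E'
from h import *
np.set_printoptions(precision=4,suppress=True)
c=viewer.get_calibration('wrist'); o=env.get_obs()
f=lambda x,y,z:atz(c,(279+x/8,176+y/8),z)
P=[f(*q,.055) for q in [(212,172),(500,172),(500,528),(222,528)]]
print(np.array(P),np.mean(P,0)); print(f(217,115,.013),f(490,112,.013))
# height by two views: top-face upper corner, far corners
c1=dict(c,position=np.array([0.5173,-0.2506,0.3847]),orientation=np.array([-16.3387,-0.0294,-71.7928]))
g=lambda x,y:ray(c1,(275+x/8,180+y/8)); h=lambda x,y:ray(c,(279+x/8,176+y/8))
for a,b in [((165,400),(222,528)),((470,490),(0,0)),((533,260),(500,528)),((225,180),(500,172)),((470,490),(222,528)),((165,400),(212,172))]: print(tri([g(*a),h(*b)]))
print(proj(c,o['tool_pos']))
E
```

```text
[[ 0.4258 -0.2579  0.055 ]
 [ 0.454  -0.2571  0.055 ]
 [ 0.4558 -0.2935  0.055 ]
 [ 0.4276 -0.2943  0.055 ]] [ 0.4408 -0.2757  0.055 ]
[ 0.4251 -0.2591  0.013 ] [ 0.4555 -0.2579  0.013 ]
(array([ 0.437 , -0.265 ,  0.1246]), [np.float64(0.010984385131926542), np.float64(0.010984385131926457)])
(array([ 0.3959, -0.2836, -0.0551]), [np.float64(0.027708551790187327), np.float64(0.02770855179018732)])
(array([ 0.4555, -0.2936,  0.056 ]), [np.float64(0.000500685032199458), np.float64(0.0005006850321995644)])
(array([ 0.4535, -0.2576,  0.0561]), [np.float64(0.0008642897211620621), np.float64(0.0008642897211621265)])
(array([ 0.4271, -0.2958,  0.0529]), [np.float64(0.0008918970547504331), np.float64(0.0008918970547503885)])
(array([ 0.4254, -0.2593,  0.0503]), [np.float64(0.0005551932490183923), np.float64(0.0005551932490182135)])
[316.5431 297.1237]
```

Call:
apply_moves(moves=[[0.031,0.0285,0.1,0,0,-0.0116,1],[0.031,0.0285,0.3,0,0,-0.0116,1],[0.031,0.0285,0.51,0,0,-0.0116,1],[0.031,0.0285,0.51,0,0,-0.0116,1],[0.031,0.0285,0.51,0,0,-0.0116,1]])

```text
time_s: 4.4
tool_pos: [0.4417, -0.2745, 0.0808]
tool_rot: [-179.9, -0.0, 92.9]
force: [0.0, -0.0, 1.0]
grip_width: 0.0869
grasp_force: 0.0
```

```bash
python3 - <<'E'
from h import *
np.set_printoptions(precision=4,suppress=True)
for i in range(4):
    o=env.get_obs();print(o['time_s'],o['tool_pos'],o['tool_rot'],o['joint_velocities'][0]); 
    c,im=shot('wrist','w3.png')
for b in masks_of('wrist','relay_mid'):
    p=np.argwhere(b['pixels'])[:,::-1]; print(b['location'],b['conf'],cv2.minAreaRect(p.astype(np.float32)),p.min(0),p.max(0),atz(c,b['location'],.055))
print(proj(c,(.4404,-.277,.055)))
E
```

```text
4.4 [ 0.4417 -0.2745  0.0808] [-179.9482   -0.0423   92.9242] -0.10134118999494467
4.45 [ 0.443  -0.275   0.0822] [179.9064   0.0689  92.943 ] -0.12012936993398762
4.5 [ 0.4435 -0.2752  0.0829] [179.8331   0.135   92.963 ] -0.08627969802767137
4.55 [ 0.4437 -0.2752  0.083 ] [179.8156   0.1592  92.9811] -0.06515914464417677
[308.7, 265.8] 0.81 ((309.5, 265.5), (81.0, 53.0), 90.0) [283 225] [336 306] [ 0.4392 -0.2703  0.055 ]
[310.3059 277.3402]
```

Call:
apply_moves(moves=[[-0.009,-0.0185,0.1,0,0,0,1],[-0.009,-0.0185,0.2,0,0,0,1],[-0.009,-0.0185,0.29,0,0,0,1],[-0.009,-0.0185,0.29,0,0,0,1],[-0.009,-0.0185,0.29,0,0,0,1],[-0.009,-0.0185,0.29,0,0,0,0.3],[-0.009,-0.0185,0.29,0,0,0,0.2],[-0.009,-0.0185,0.29,0,0,0,0],[-0.009,-0.0185,0.29,0,0,0,0],[-0.009,-0.0185,0.29,0,0,0,0],[-0.009,-0.0185,0.29,0,0,0,0],[-0.009,-0.0185,0.29,0,0,0,0]], grip_force=20)

```text
time_s: 5.85
tool_pos: [0.4385, -0.276, 0.0226]
tool_rot: [-180.0, 0.0, 93.0]
force: [0.2, 1.1, 0.8]
grip_width: 0.039
grasp_force: 0.0
```

Call:
apply_moves(moves=[[0,0,0,0,0,0,0],[0,0,0,0,0,0,0],[0,0,0,0,0,0,0],[0,0,0,0,0,0,0]])

```text
time_s: 6.25
tool_pos: [0.4385, -0.276, 0.0225]
tool_rot: [180.0, 0.0, 93.0]
force: [0.5, 0.4, -0.2]
grip_width: 0.0292
grasp_force: 20.0
```

Call:
apply_moves(moves=[[0,0,-0.25,0,0,0,0],[0,0,-0.5,0,0,0,0],[0,0,-0.75,0,0,0,0],[0,0,-1,0,0,0,0],[0,0,-1,0,0,0,0]])

```text
time_s: 6.75
tool_pos: [0.4422, -0.278, 0.2303]
tool_rot: [179.4, 0.5, 93.0]
force: [0.8, 0.0, -1.2]
grip_width: 0.0291
grasp_force: 20.0
```

Call:
apply_moves(moves=[[0.25,0,-0.1,0,0,0,0],[0.5,0,-0.1,0,0,0,0],[0.75,0,-0.1,0,0,0,0],[0.95,0,-0.1,0,0,0,0],[0.95,0,-0.1,0,0,0,0],[0.95,0,-0.1,0,0,0,0],[0.95,0,-0.1,0,0,0,0]])

```text
time_s: 7.45
tool_pos: [0.4282, -0.0874, 0.2422]
tool_rot: [-180.0, 0.0, 92.9]
force: [-1.0, -0.3, -0.6]
grip_width: 0.0292
grasp_force: 20.0
```

```bash
python3 - <<'E'
from h import *
np.set_printoptions(precision=4,suppress=True)
viewer.read_camera('wrist')
o=env.get_obs();print(o['time_s'],o['tool_pos'],o['tool_rot'],o['qpos'],o['grip_width'])
c,im=shot('wrist','w4.png');print(c['position'],c['orientation'])
for t in ['relay_mid','socket_mouth','reset_aperture']:
  for b in boxes_of('wrist',t): print(t,b['location'],b['conf'],atz(c,b['location'],.098))
E
```

```text
7.5 [ 0.4282 -0.0876  0.2422] [-179.9677   -0.0143   92.907 ] [ 45.5272  -8.3599 -33.5752 108.5226  -4.7115  78.5306  16.0821] 0.028894720063177694
[ 0.4247 -0.0108  0.4042] [-16.3695  -0.0145   2.9484]
socket_mouth [335.0, 71.7] 0.59 [0.4358 0.0302 0.098 ]
```

View pics/w4.png

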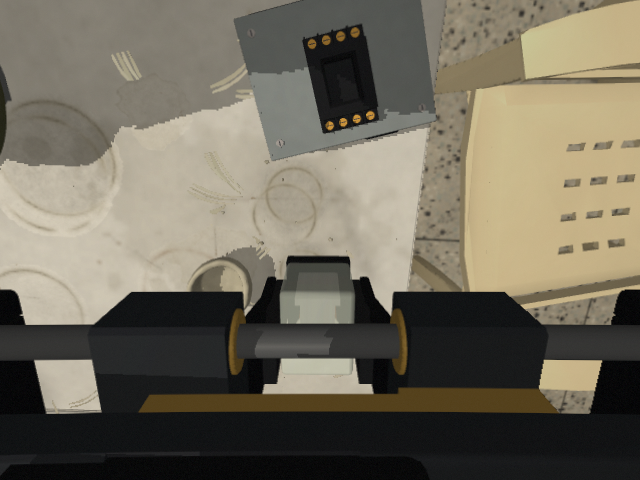

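The wrist view shows the socket at about (340,80): a dark hole in its middle, with four brass screws above and four below it. The relay is held square in the fingers at (317,300). I'll use the eight screws as the reference for the socket's centre and yaw.

```bash
cat > sc.py <<'E'
from h import *
np.set_printoptions(precision=4,suppress=True)
def screws(c,im,near):
    hsv=cv2.cvtColor(im,cv2.COLOR_RGB2HSV)
    u,v=[int(q) for q in near]; 
    m=cv2.inRange(hsv,(8,110,110),(28,255,255)); k=np.zeros_like(m); k[max(v-75,0):v+75,max(u-75,0):u+75]=255; m&=k
    n,_,st,ce=cv2.connectedComponentsWithStats(m)
    r=[ce[i] for i in range(1,n) if st[i,4]>=15]
    return np.array(r),[int(st[i,4]) for i in range(1,n) if st[i,4]>=15]
def dark(c,im,near):
    u,v=[int(q) for q in near]
    g=cv2.cvtColor(im,cv2.COLOR_RGB2GRAY); print(g[v-10:v+11:2,u-30:u+31:3])
def report(f):
    viewer.read_camera('wrist'); o=env.get_obs(); c,im=shot('wrist',f)
    np.savez('pics/'+f+'.npz',**{k:np.array(x) for k,x in c.items()},tp=o['tool_pos'],tr=o['tool_rot'])
    print(o['time_s'],o['tool_pos'],o['tool_rot']); return c,im
E
python3 - <<'E'
from sc import *
c,im=report('w5.png'); r,a=screws(c,im,(340,80)); print(r,a)
P=np.array([atz(c,p,.098) for p in r]); print(P,P.mean(0))
E
```

```text
7.75 [ 0.4284 -0.0869  0.2423] [-179.9815   -0.0299   92.9522]
[[353.96    33.32  ]
 [339.5957  37.0638]
 [325.5882  41.0588]
 [311.42    44.86  ]
 [369.5893 116.0179]
 [355.9574 119.383 ]
 [342.62   122.74  ]
 [329.1458 125.9583]] [50, 47, 51, 50, 56, 47, 50, 48]
[[ 0.4481  0.0572  0.098 ]
 [ 0.4378  0.0543  0.098 ]
 [ 0.4277  0.0512  0.098 ]
 [ 0.4174  0.0481  0.098 ]
 [ 0.4649  0.0009  0.098 ]
 [ 0.4546 -0.0021  0.098 ]
 [ 0.4443 -0.0051  0.098 ]
 [ 0.434  -0.0081  0.098 ]] [0.4411 0.0245 0.098 ]
```

Call:
apply_moves(moves=[[0.25,0.1,0,0,0,0,0],[0.35,0.1,0,0,0,0,0],[0.35,0.1,0,0,0,0,0],[0.35,0.1,0,0,0,0,0]])

```text
time_s: 8.2
tool_pos: [0.4448, -0.0155, 0.2425]
tool_rot: [-180.0, 0.0, 93.1]
force: [0.2, -1.9, -0.6]
grip_width: 0.0297
grasp_force: 20.0
```

```bash
python3 - <<'E'
from sc import *
c,im=report('w6.png'); n=proj(c,(.4358,.0302,.098)); print(n); r,a=screws(c,im,n); print(r,a)
P=np.array([atz(c,p,.098) for p in r]); print(P,P.mean(0))
E
```

```text
8.25 [ 0.4446 -0.0163  0.2424] [-179.9846    0.0369   92.9799]
[308.97   166.5604]
[[326.975  130.6   ]
 [313.7442 133.8605]
 [300.5714 137.2857]
 [287.3023 140.4186]
 [342.7292 202.375 ]
 [330.1489 205.2766]
 [317.8913 208.3696]
 [305.1778 211.2444]] [40, 43, 42, 43, 48, 47, 46, 45]
[[ 0.4487  0.0588  0.098 ]
 [ 0.4384  0.0558  0.098 ]
 [ 0.4281  0.0526  0.098 ]
 [ 0.4177  0.0497  0.098 ]
 [ 0.4652  0.0023  0.098 ]
 [ 0.4549 -0.0007  0.098 ]
 [ 0.4448 -0.0038  0.098 ]
 [ 0.4343 -0.0068  0.098 ]] [0.4415 0.026  0.098 ]
```

```bash
python3 - <<'E'
from sc import *
C=np.array([.4415,.0252,.098]); a=np.radians(106.5); L=np.array([np.cos(a),np.sin(a),0]);S=np.array([np.sin(a),-np.cos(a),0])
for f in ['w5.png','w6.png']:
    z=np.load('pics/'+f+'.npz'); c={k:z[k] for k in z.files}; c={k:(v.item() if v.ndim==0 else v) for k,v in c.items()}
    g=cv2.cvtColor(cv2.imread('pics/'+f),cv2.COLOR_BGR2GRAY).astype(np.float32)
    for nm,A,B in [('L',L,S),('S',S,L)]:
        t=np.arange(-30,30.1,1); out=0
        for k in np.arange(-6,7,2):
            p=np.array([proj(c,C+A*x/1e3+B*k/1e3) for x in t],np.float32)
            out=out+cv2.remap(g,p[:,0:1],p[:,1:2],cv2.INTER_LINEAR).ravel()/7
        print(f,nm,' '.join(f'{int(x)}:{int(v)}' for x,v in zip(t,out)))
E
```

```text
w5.png L -30:83 -29:106 -28:98 -27:62 -26:24 -25:21 -24:27 -23:27 -22:27 -21:27 -20:27 -19:28 -18:25 -17:20 -16:19 -15:23 -14:25 -13:25 -12:26 -11:26 -10:26 -9:25 -8:26 -7:25 -6:26 -5:26 -4:26 -3:26 -2:25 -1:23 0:23 1:23 2:22 3:21 4:21 5:20 6:19 7:20 8:20 9:21 10:21 11:20 12:21 13:15 14:8 15:10 16:11 17:12 18:18 19:21 20:21 21:21 22:21 23:21 24:20 25:21 26:47 27:70 28:75 29:64 30:76
w5.png S -30:130 -29:130 -28:131 -27:131 -26:131 -25:131 -24:129 -23:60 -22:28 -21:28 -20:28 -19:28 -18:28 -17:28 -16:28 -15:28 -14:25 -13:16 -12:14 -11:19 -10:20 -9:20 -8:19 -7:20 -6:19 -5:20 -4:21 -3:24 -2:26 -1:26 0:25 1:25 2:24 3:23 4:23 5:23 6:22 7:21 8:22 9:18 10:10 11:10 12:13 13:13 14:18 15:20 16:19 17:20 18:20 19:19 20:20 21:20 22:21 23:63 24:84 25:85 26:85 27:85 28:85 29:84 30:85
w6.png L -30:101 -29:97 -28:104 -27:108 -26:86 -25:36 -24:28 -23:29 -22:29 -21:29 -20:28 -19:28 -18:27 -17:24 -16:23 -15:21 -14:15 -13:18 -12:24 -11:25 -10:26 -9:26 -8:26 -7:26 -6:25 -5:25 -4:25 -3:25 -2:25 -1:26 0:25 1:25 2:25 3:25 4:27 5:27 6:26 7:26 8:26 9:27 10:27 11:27 12:26 13:25 14:22 15:20 16:15 17:15 18:19 19:20 20:20 21:20 22:20 23:21 24:20 25:18 26:21 27:45 28:72 29:78 30:69
w6.png S -30:146 -29:146 -28:146 -27:147 -26:147 -25:147 -24:147 -23:90 -22:31 -21:30 -20:30 -19:30 -18:30 -17:30 -16:30 -15:30 -14:28 -13:19 -12:18 -11:15 -10:17 -9:19 -8:20 -7:19 -6:20 -5:20 -4:19 -3:20 -2:22 -1:27 0:29 1:29 2:29 3:29 4:30 5:30 6:29 7:30 8:29 9:30 10:30 11:27 12:23 13:22 14:25 15:25 16:25 17:25 18:23 19:24 20:24 21:23 22:22 23:63 24:96 25:96 26:97 27:97 28:97 29:96 30:96
```

```bash
python3 - <<'E'
from sc import *
for f in ['w5.png','w6.png']:
    z=np.load('pics/'+f+'.npz'); c={k:(z[k].item() if z[k].ndim==0 else z[k]) for k in z.files}
    g=cv2.cvtColor(cv2.imread('pics/'+f),cv2.COLOR_BGR2GRAY).astype(int)
    print(f,[(i,int(v)) for i,v in zip(range(250,285,1),g[250:285,305:330].mean(1))]);
    print('low',[(i,int(v)) for i,v in zip(range(362,382,1),g[362:382,305:330].mean(1))]); print('cols',[(i,int(v)) for i,v in zip(range(276,360,3),g[258:262,276:360:3].mean(0))])
    T=rot(c['tr'])
    for dx in [-3,0,3]: print(dx,[proj(c,c['tp']+T@np.array(q)/1e3) for q in [(19+dx,-15,9.5),(19+dx,15,9.5),(19+dx,0,-32.5),(-19+dx,0,-32.5)]])
E
```

```text
w5.png [(250, 159), (251, 158), (252, 157), (253, 156), (254, 155), (255, 115), (256, 51), (257, 10), (258, 10), (259, 10), (260, 13), (261, 14), (262, 23), (263, 57), (264, 68), (265, 68), (266, 68), (267, 68), (268, 68), (269, 68), (270, 68), (271, 68), (272, 77), (273, 84), (274, 86), (275, 86), (276, 86), (277, 86), (278, 86), (279, 86), (280, 86), (281, 86), (282, 86), (283, 86), (284, 87)]
low [(362, 187), (363, 187), (364, 187), (365, 187), (366, 187), (367, 187), (368, 188), (369, 188), (370, 188), (371, 187), (372, 187), (373, 180), (374, 172), (375, 186), (376, 185), (377, 184), (378, 183), (379, 183), (380, 183), (381, 183)]
cols [(276, 167), (279, 156), (282, 157), (285, 161), (288, 12), (291, 11), (294, 10), (297, 13), (300, 11), (303, 11), (306, 12), (309, 13), (312, 12), (315, 12), (318, 11), (321, 10), (324, 12), (327, 12), (330, 10), (333, 12), (336, 11), (339, 11), (342, 13), (345, 12), (348, 11), (351, 170), (354, 170), (357, 169)]
-3 [array([285.7584, 258.532 ]), array([347.3849, 258.5609]), array([316.4008, 295.7301]), array([316.4002, 381.6162])]
0 [array([285.6
[... 845 characters left out ...]
80, 211), (381, 211)]
cols [(276, 175), (279, 176), (282, 177), (285, 175), (288, 16), (291, 16), (294, 15), (297, 14), (300, 14), (303, 14), (306, 16), (309, 15), (312, 15), (315, 14), (318, 16), (321, 14), (324, 14), (327, 14), (330, 16), (333, 14), (336, 15), (339, 14), (342, 15), (345, 15), (348, 14), (351, 207), (354, 203), (357, 204)]
-3 [array([285.7741, 258.5373]), array([347.4013, 258.5644]), array([316.4215, 295.7363]), array([316.4224, 381.623 ])]
0 [array([285.6317, 252.6928]), array([347.5447, 252.7211]), array([316.4212, 288.4314]), array([316.4224, 375.2518])]
3 [array([285.4875, 246.7939]), array([347.6899, 246.8235]), array([316.421 , 281.0412]), array([316.4225, 368.8156])]
```

Call:
apply_moves(moves=[[0.1,-0.01,0.1,0,0,-0.08,0],[0.2103,-0.0106,0.2,0,0,-0.157,0],[0.2103,-0.0106,0.4,0,0,-0.157,0],[0.2103,-0.0106,0.537,0,0,-0.157,0],[0.2103,-0.0106,0.537,0,0,-0.157,0],[0.2103,-0.0106,0.537,0,0,-0.157,0],[0.2103,-0.0106,0.537,0,0,-0.157,0]])

```text
time_s: 9.0
tool_pos: [0.4418, 0.026, 0.1368]
tool_rot: [179.9, 0.1, 106.4]
force: [-0.5, -0.3, -0.6]
grip_width: 0.0288
grasp_force: 20.0
```

```bash
python3 - <<'E'
from sc import *
c,im=report('w7.png'); r,a=screws(c,im,proj(c,(.4415,.0252,.098))); print(r,a)
P=np.array([atz(c,p,.0915) for p in r]); print(P)
for p in [(.0292,0),(-.0292,0)]: print('pred', proj(c,np.array([.4415,.0252,.0915])+p[0]*np.array([-.284,.959,0])))
E
```

```text
9.05 [0.4419 0.0262 0.1369] [179.8374   0.0745 106.4621]
[[286.5591 215.0108]
 [305.9802 215.1584]
 [325.1939 215.1939]
 [344.7526 215.1753]] [93, 101, 98, 97]
[[0.4171 0.0494 0.0915]
 [0.4277 0.0525 0.0915]
 [0.4382 0.0556 0.0915]
 [0.4489 0.0587 0.0915]]
pred [315.6082 216.6379]
pred [315.7267 309.4763]
```

View pics/w7.png

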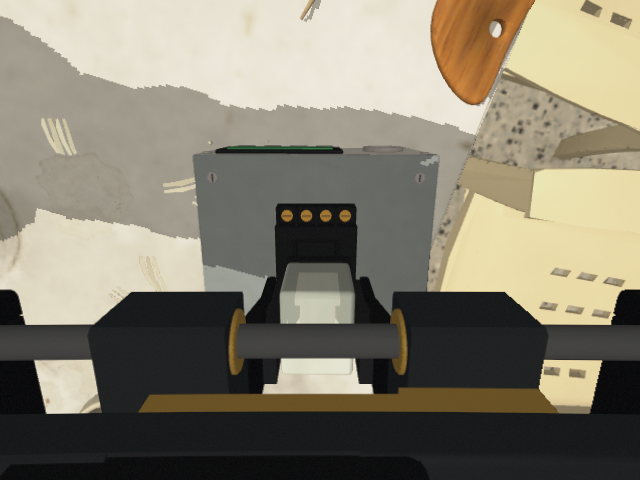

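The screw row is level at row 215, centred on column 315.6, and the relay sits straight above the socket. It still needs to go about 1.7 mm along tool −y before descending.

Call:
apply_moves(moves=[[0,-0.0085,0,0,0,0,0],[0,-0.0085,0.02,0,0,0,0],[0,-0.0085,0.04,0,0,0,0],[0,-0.0085,0.06,0,0,0,0],[0,-0.0085,0.06,0,0,0,0],[0,-0.0085,0.06,0,0,0,0]])

```text
time_s: 9.7
tool_pos: [0.4386, 0.0262, 0.1229]
tool_rot: [-180.0, -0.0, 106.5]
force: [0.1, 0.6, -0.3]
grip_width: 0.0291
grasp_force: 20.0
```

```bash
python3 - <<'E'
from sc import *
c,im=report('w8.png'); r,a=screws(c,im,proj(c,(.4415,.0252,.098))); print(r.mean(0),r[:,1],a,[proj(c,np.array([.4415,.0252,.0915])+.0292*np.array([-.284,.959,0]))])
print(env.get_obs()['force'])
E
```

```text
9.75 [0.4388 0.0262 0.1231] [-179.99     -0.0077  106.5331]
[321.3899 222.7446] [222.5333 222.7767 222.8333 222.835 ] [105, 103, 102, 103] [array([321.3532, 224.313 ])]
[ 0.5629 -0.802  -0.5964]
```

Call:
apply_moves(moves=[[-0.004,0.007,0,0,0,0,0],[-0.004,0.007,0.01,0,0,0,0],[-0.004,0.007,0.02,0,0,0,0],[-0.004,0.007,0.03,0,0,0,0],[-0.004,0.007,0.03,0,0,0,0]])

```text
time_s: 10.3
tool_pos: [0.44, 0.0257, 0.1167]
tool_rot: [-180.0, -0.0, 106.5]
force: [-0.7, -0.4, -1.3]
grip_width: 0.0292
grasp_force: 20.0
```

Call:
apply_moves(moves=[[0,0,0.01,0,0,0,0],[0,0,0.02,0,0,0,0],[0,0,0.03,0,0,0,0],[0,0,0.03,0,0,0,0]])

```text
time_s: 10.7
tool_pos: [0.4401, 0.0257, 0.1108]
tool_rot: [-180.0, -0.0, 106.5]
force: [-0.1, 0.3, -0.5]
grip_width: 0.0289
grasp_force: 20.0
```

Going in with no side force. Press on home.

Call:
apply_moves(moves=[[0,0,0.01,0,0,0,0],[0,0,0.015,0,0,0,0],[0,0,0.02,0,0,0,0],[0,0,0.025,0,0,0,0],[0,0,0.025,0,0,0,0]])

```text
time_s: 11.2
tool_pos: [0.4405, 0.0257, 0.1072]
tool_rot: [-180.0, 0.0, 106.5]
force: [-3.6, -0.0, 9.1]
grip_width: 0.029
grasp_force: 20.0
```

Call:
apply_moves(moves=[[0,0,0,0,0,0,0.8],[0,0,0,0,0,0,0.8],[0,0,0,0,0,0,0.8],[0,0,0,0,0,0,0.8],[0,0,-0.1,0,0,0,0.8],[0,0,-0.3,0,0,0,0.8],[0,0,-0.5,0,0,0,0.8],[0,0,-0.7,0,0,0,0.8],[0,0,-0.7,0,0,0,0.8],[0,0,-0.7,0,0,0,0.8]])

```text
time_s: 12.2
tool_pos: [0.4408, 0.0257, 0.2467]
tool_rot: [179.9, 0.1, 106.5]
force: [0.4, -0.7, -0.9]
grip_width: 0.0696
grasp_force: 0.0
```

```bash
python3 - <<'E'
from sc import *
c,im=report('w9.png'); 
for n in ['wrist','top','scene']:
    if n!='wrist': c,im=shot(n,n+'9.png')
    for b in masks_of(n,'relay_mid'):
        p=np.argwhere(b['pixels'])[:,::-1]; print(n,b['location'],b['conf'],cv2.minAreaRect(p.astype(np.float32)))
    print('pred top home',proj(c,(.4415,.0252,.140)))
s=viewer.get_calibration('scene');t=viewer.get_calibration('top')
for b in masks_of('top','stylus_mid')[:2]:
    p=np.argwhere(b['pixels'])[:,::-1].astype(np.float32); v=cv2.fitLine(p,cv2.DIST_L2,0,.01,.01).ravel()
    k=(p-v[2:])@v[:2]; e=[v[2:]+v[:2]*k.min(),v[2:]+v[:2]*k.max()]
    w=[atz(t,q,.0046) for q in e]; print('top',b['conf'],e,w,np.linalg.norm(w[0]-w[1]),(w[0]+w[1])/2)
for b in masks_of('scene','stylus_mid')[:2]:
    p=np.argwhere(b['pixels'])[:,::-1].astype(np.float32); v=cv2.fitLine(p,cv2.DIST_L2,0,.01,.01).ravel()
    k=(p-v[2:])@v[:2]; e=[v[2:]+v[:2]*k.min(),v[2:]+v[:2]*k.max()]
    w=[atz(s,q,.0046) for q in e]; print('scene',b['conf'],e,w,np.linalg.norm(w[0]-w[1]),(w[0]+w[1])/2)
E
```

```text
12.25 [0.44   0.0257 0.2456] [-179.9607    0.007   106.5198]
wrist [315.9, 231.8] 0.67 ((317.5, 231.0), (58.0, 39.0), 90.0)
wrist [173.5, 322.0] 0.37 ((172.5, 322.0), (2.0, 7.0), 90.0)
pred top home [318.7889 236.5963]
pred top home [282.9848 220.0695]
scene [292.6, 230.2] 0.82 ((292.9549255371094, 233.99591064453125), (18.92197036743164, 28.06608009338379), 5.194429397583008)
scene [290.5, 267.3] 0.37 ((290.6442565917969, 264.8868713378906), (79.41938781738281, 62.81403350830078), 13.240518569946289)
pred top home [292.7985 226.0003]
top 0.5 [array([154.1372, 226.5353], dtype=float32), array([226.9881, 248.0403], dtype=float32)] [array([0.4603, 0.3912, 0.0046]), array([0.3952, 0.189 , 0.0046])] 0.21233386895963602 [0.4277 0.2901 0.0046]
scene 0.74 [array([165.2803, 384.5193], dtype=float32), array([271.189 , 327.3502], dtype=float32)] [array([0.46  , 0.3907, 0.0046]), array([0.3905, 0.1719, 0.0046])] 0.22958225456402667 [0.4253 0.2813 0.0046]
```

```bash
python3 - <<'E'
from sc import *
s=viewer.get_calibration('scene'); im=cv2.imread('pics/scene9.png')
print('scene',[atz(s,(262.5+a,277.5+b),.044) for a,b in [(0,0),(2,0),(0,2)]])
z=np.load('pics/w7.png.npz'); c={k:(z[k].item() if z[k].ndim==0 else z[k]) for k in z.files}
u=np.array([np.cos(np.radians(-73.5)),np.sin(np.radians(-73.5)),0]); w=np.array([-u[1],u[0],0])
C=np.array([.4415,.0252,0])
for q in [(383.5,149,.056),(383.5,146,.054),(213,177,.08),(420,177,.08),(195,156,.08),(439,154,.08)]:
    P=atz(c,q[:2],q[2]); print('w7',P,(P-C)@u,(P-C)@w)
P=atz(s,(262.5,277.5),.044); print('scene uw',(P-C)@u,(P-C)@w)
a=cv2.resize(im[255:310,240:340],None,fx=8,fy=8,interpolation=cv2.INTER_CUBIC); cv2.imwrite('pics/ap.png',a)
E
```

```text
scene [array([0.4665, 0.1002, 0.044 ]), array([0.4631, 0.0978, 0.044 ]), array([0.4626, 0.105 , 0.044 ])]
w7 [0.4643 0.0994 0.056 ] -0.06469562751209391 0.04296664778368595
w7 [0.4641 0.1012 0.054 ] -0.06644170477450803 0.043220505749971896
w7 [0.3701 0.0563 0.08  ] -0.050132867165736596 -0.05959871166223416
w7 [0.4856 0.0905 0.08  ] -0.05009370008347054 0.06079986923832294
w7 [0.3579 0.0651 0.08  ] -0.06202268775977498 -0.06884908690565016
w7 [0.4912 0.1058 0.08  ] -0.06312104669425125 0.07057203948997974
scene uw -0.06478398761634033 0.045232011657434804
```

View pics/ap.png

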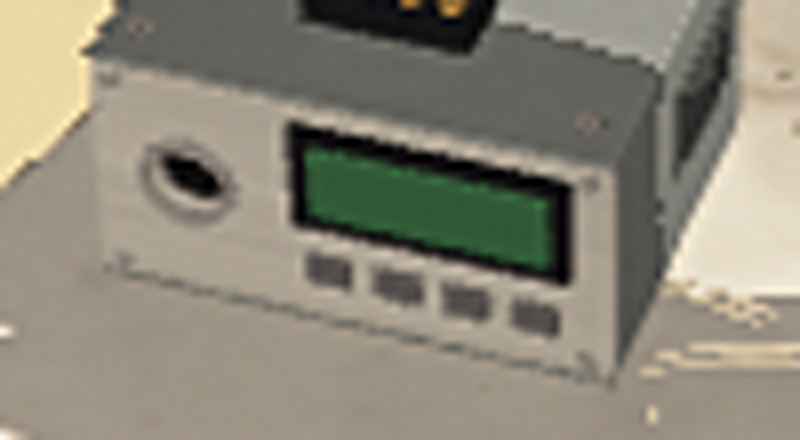

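The crop shows the reset collar centred at about (189,182), which is (263.6,277.7) in the scene picture. It agrees with the collar edge seen from the wrist in w7, putting the aperture at about (0.464, 0.100). Next is the stick.

Call:
apply_moves(moves=[[0.23,0.07,0,0,0,0.1,1],[0.46,0.14,0,0,0,0.2,1],[0.7,0.22,0,0,0,0.3,1],[0.95,0.29,0,0,0,0.397,1],[0.95,0.29,0,0,0,0.397,1],[0.95,0.29,0,0,0,0.397,1]])

```text
time_s: 13.25
tool_pos: [0.4404, 0.2301, 0.2465]
tool_rot: [-179.9, -0.2, 72.7]
force: [-0.2, 0.2, -0.2]
grip_width: 0.0869
grasp_force: 0.0
```

```bash
cat > st.py <<'E'
from sc import *
def stick(f,z=.0046):
    c,im=report(f)
    for b in masks_of('wrist','stylus_mid')[:2]:
        p=np.argwhere(b['pixels'])[:,::-1].astype(np.float32); v=cv2.fitLine(p,cv2.DIST_L2,0,.01,.01).ravel()
        k=(p-v[2:])@v[:2]; e=[v[2:]+v[:2]*k.min(),v[2:]+v[:2]*k.max()]
        w=[atz(c,q,z) for q in e]; d=w[1]-w[0]
        print(round(b['conf'],2),len(p),e,w,np.linalg.norm(d),'mid',(w[0]+w[1])/2,'ang',np.degrees(np.arctan2(d[1],d[0])))
    return c,im
E
python3 - <<'E'
from st import *
stick('w10.png'); print(env.get_obs()['qpos'])
E
```

```text
13.3 [0.4409 0.2276 0.2462] [-179.9263   -0.0943   72.7281]
0.89 1786 [array([287.4406,  35.9949], dtype=float32), array([290.0847, 263.0107], dtype=float32)] [array([0.4616, 0.3909, 0.0046]), array([0.3902, 0.1688, 0.0046])] 0.23335352630336093 mid [0.4259 0.2798 0.0046] ang -107.83313179206704
[ 31.407    1.4973 -61.3748 100.7978   1.349   78.54   -47.7595]
```

Call:
apply_moves(moves=[[0.1,-0.07,0.1,0,0,0.006,1],[0.227,-0.149,0.3,0,0,0.006,1],[0.227,-0.149,0.5,0,0,0.006,1],[0.227,-0.149,0.73,0,0,0.006,1],[0.227,-0.149,0.73,0,0,0.006,1],[0.227,-0.149,0.73,0,0,0.006,1]])

```text
time_s: 14.0
tool_pos: [0.4275, 0.2755, 0.1003]
tool_rot: [-179.9, 0.1, 71.8]
force: [0.5, -0.2, 0.8]
grip_width: 0.0869
grasp_force: 0.0
```

```bash
python3 - <<'E'
from st import *
c,im=stick('w11.png')
z=np.load('pics/w10.png.npz'); c0={k:(z[k].item() if z[k].ndim==0 else z[k]) for k in z.files}
b=masks_of('wrist','stylus_mid')[0]['pixels']
# height: intersect planes: compare lateral stick line in both views at points of same along-position
p=np.argwhere(b)[:,::-1].astype(np.float32); v=cv2.fitLine(p,cv2.DIST_L2,0,.01,.01).ravel()
k=(p-v[2:])@v[:2]; e=v[2:]+v[:2]*(k.min() if v[1]>0 else k.max())
print(e,tri([ray(c,e),ray(c0,(287.44,36))]))
E
```

```text
14.05 [0.4286 0.2764 0.1017] [179.9133  -0.0565  71.8104]
0.86 3523 [array([308.7256,  56.9903], dtype=float32), array([312.9695, 374.0004], dtype=float32)] [array([0.4615, 0.3917, 0.0046]), array([0.3906, 0.1695, 0.0046])] 0.23319078370438928 mid [0.426  0.2806 0.0046] ang -107.68540630200745
[308.7256  56.9903] (array([ 0.4617,  0.3934, -0.006 ]), [np.float64(0.0001406730718275137), np.float64(0.00014067307182743114)])
```

Call:
apply_moves(moves=[[0.0155,-0.019,0.15,0,0,-0.006,1],[0.0155,-0.019,0.3,0,0,-0.006,1],[0.0155,-0.019,0.4,0,0,-0.006,1],[0.0155,-0.019,0.45,0,0,-0.006,1],[0.0155,-0.019,0.45,0,0,-0.006,1],[0.0155,-0.019,0.45,0,0,-0.006,1],[0.0155,-0.019,0.45,0,0,-0.006,1]])

```text
time_s: 14.9
tool_pos: [0.4257, 0.2814, 0.0116]
tool_rot: [179.9, -0.1, 72.4]
force: [-0.2, -0.7, 0.8]
grip_width: 0.0871
grasp_force: 0.0
```

Call:
apply_moves(moves=[[0,0,0.025,0,0,0,0.6],[0,0,0.042,0,0,0,0.3],[0,0,0.042,0,0,0,0],[0,0,0.042,0,0,0,0],[0,0,0.042,0,0,0,0],[0,0,0.042,0,0,0,0],[0,0,0.042,0,0,0,0],[0,0,0.042,0,0,0,0],[0,0,0.042,0,0,0,0],[0,0,0.042,0,0,0,0],[0,0,0.042,0,0,0,0],[0,0,0.042,0,0,0,0],[0,0,0.042,0,0,0,0],[0,0,0.042,0,0,0,0],[0,0,0.042,0,0,0,0]], grip_force=40)

```text
time_s: 16.4
tool_pos: [0.4246, 0.2808, 0.0017]
tool_rot: [180.0, 0.0, 72.4]
force: [-0.1, 0.5, 0.4]
grip_width: 0.0087
grasp_force: 40.0
```

Call:
apply_moves(moves=[[0,0,-0.12,0,0,0,0],[0,0,-0.3,0,0,0,0],[-0.05,0,-0.49,0,0,-0.1,0],[-0.1,0.01,-0.49,0,0,-0.2,0],[-0.147,0.018,-0.49,0,0,-0.3,0],[-0.147,0.018,-0.49,0,0,-0.397,0],[-0.147,0.018,-0.49,0,0,-0.397,0],[-0.147,0.018,-0.49,0,0,-0.397,0],[-0.147,0.018,-0.49,0,0,-0.397,0]])

```text
time_s: 17.3
tool_pos: [0.419, 0.2519, 0.0997]
tool_rot: [-180.0, -0.0, 106.4]
force: [-0.2, -0.1, -0.8]
grip_width: 0.0085
grasp_force: 40.0
```

```bash
python3 - <<'E'
from st import *
c,im=stick('w12.png',.1028)
for n in ['scene','top']:
    c,im=shot(n,n+'12.png')
    for b in masks_of(n,'stylus_mid')[:2]:
        p=np.argwhere(b['pixels'])[:,::-1].astype(np.float32); v=cv2.fitLine(p,cv2.DIST_L2,0,.01,.01).ravel()
        k=(p-v[2:])@v[:2]; e=[v[2:]+v[:2]*k.min(),v[2:]+v[:2]*k.max()]
        w=[atz(c,q,.1028) for q in e]; d=w[1]-w[0]
        print(n,round(b['conf'],2),len(p),e,w,np.linalg.norm(d),'ang',np.degrees(np.arctan2(d[1],d[0])))
o=env.get_obs(); print(o['tool_pos'],o['tool_rot'],o['grip_width'],o['qpos'])
r=rot(o['tool_rot']); q=o['tool_pos']-r@np.array([0,0,.003])
for n in ['scene','top']: print(n,'pred ends',[proj(viewer.get_calibration(n),q+r@np.array([s*.118,0,0])) for s in (-1,1)])
E
```

```text
17.35 [0.419  0.252  0.0997] [-179.9955   -0.0021  106.4455]
0.76 6811 [array([317.0246, 394.0169], dtype=float32), array([318.0849,  16.9918], dtype=float32)] [array([0.4338, 0.2023, 0.1028]), array([0.3864, 0.3638, 0.1028])] 0.16826561551684707 mid [0.4101 0.2831 0.1028] ang 106.33442254316275
top 0.39 68 [array([153.18  , 247.5571], dtype=float32), array([231.1228, 222.3801], dtype=float32)] [array([0.3867, 0.359 , 0.1028]), array([0.4466, 0.1604, 0.1028])] 0.20744479846989777 ang -73.23822514495566
[0.4191 0.2518 0.0997] [-179.9981    0.0042  106.5226] 0.008584991201700035 [ 30.4944  15.6386 -70.9129 112.2406  16.5401  63.5115 -30.7642]
scene pred ends [array([253.9701, 268.45  ]), array([199.0361, 357.2317])]
top pred ends [array([239.6037, 219.8397]), array([150.8624, 248.1085])]
```

Call:
apply_moves(moves=[[0,0,0.1,0,0,0,0],[0,0,0.2,0,0,0,0],[0,0,0.2935,0,0,0,0],[0,0,0.2935,0,0,0,0],[0,0,0.2935,0,0,0,0],[0,0,0.2935,0,0,0,0]])

```text
time_s: 18.25
tool_pos: [0.4197, 0.2523, 0.042]
tool_rot: [179.9, -0.0, 106.5]
force: [-0.4, 0.3, 0.1]
grip_width: 0.0085
grasp_force: 40.0
```

```bash
python3 - <<'E'
from sc import *
viewer.read_camera('scene'); o=env.get_obs(); c,im=shot('scene','scene13.png'); print(o['tool_pos'],o['tool_rot'],o['qpos'])
r=rot(o['tool_rot']); q=o['tool_pos']-r@np.array([0,0,.0029])
e=[proj(c,q+r@np.array([s*.118,0,0])) for s in (-1,-.5,1)]; A=proj(c,(.4641,.1002,.044)); print(e,A)
print('tip',q-r@np.array([.118,0,0]))
x0,y0=170,220
a=cv2.resize(im[y0:y0+150,x0:x0+160,::-1],None,fx=5,fy=4 if 0 else 5,interpolation=cv2.INTER_CUBIC)[:600]
for p,col in [(e[0],(0,0,255)),(A,(255,0,0)),(e[2],(0,0,255))]:
    x,y=(5*(p-[x0,y0])).astype(int); cv2.circle(a,(int(x),int(y)),4,col,1)
cv2.imwrite('pics/ins.png',a)
E
```

```text
[0.4199 0.2522 0.0421] [179.8953  -0.0026 106.5189] [ 24.7338  21.1191 -66.0134 115.178   22.9019  57.9477 -35.8493]
[array([255.4353, 290.3051]), array([243.6685, 310.198 ]), array([202.699 , 379.5489])] [263.3956 277.9472]
tip [0.4534 0.139  0.045 ]
```

View pics/ins.png

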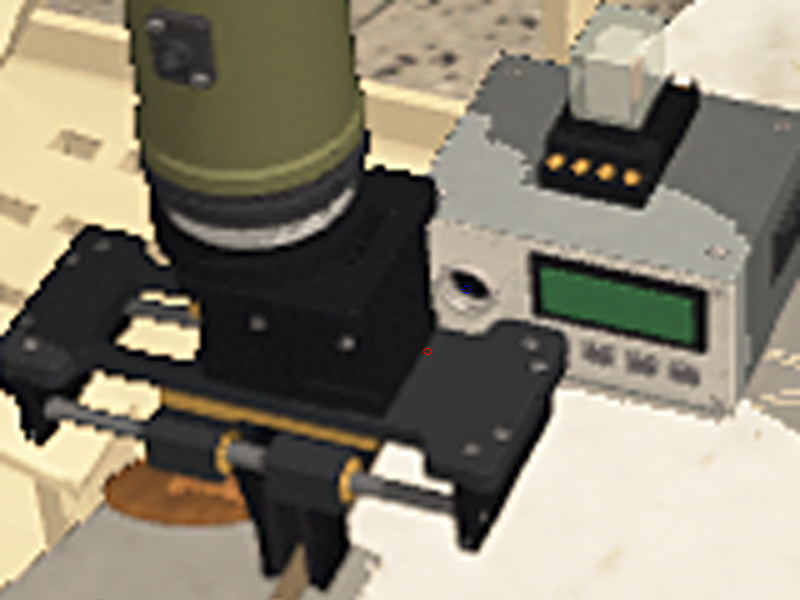

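The crop shows the relay standing home on the socket and the hole centre at (467,286), on the projected mark. The stick's tip is hidden behind the gripper. Tip and aperture agree to about 1 mm by the numbers, so I'm advancing.

Call:
apply_moves(moves=[[-0.05,-0.004,0.005,0,0,0,0],[-0.1,-0.004,0.005,0,0,0,0],[-0.14,-0.004,0.005,0,0,0,0],[-0.18,-0.004,0.005,0,0,0,0],[-0.22,-0.004,0.005,0,0,0,0],[-0.25,-0.004,0.005,0,0,0,0],[-0.275,-0.004,0.005,0,0,0,0],[-0.275,-0.004,0.005,0,0,0,0],[-0.275,-0.004,0.005,0,0,0,0]])

```text
time_s: 19.25
tool_pos: [0.4339, 0.1989, 0.04]
tool_rot: [180.0, -0.0, 106.5]
force: [0.0, 0.1, -0.0]
grip_width: 0.0088
grasp_force: 40.0
```

Call:
apply_moves(moves=[[-0.02,0.003,-0.004,0,0,0,0],[-0.04,0.003,-0.004,0,0,0,0],[-0.055,0.003,-0.004,0,0,0,0],[-0.065,0.003,-0.004,0,0,0,0],[-0.065,0.003,-0.004,0,0,0,0],[-0.065,0.003,-0.004,0,0,0,0]])

```text
time_s: 19.85
tool_pos: [0.4381, 0.1871, 0.0409]
tool_rot: [180.0, -0.0, 106.6]
force: [-1.2, 3.1, 0.3]
grip_width: 0.0088
grasp_force: 40.0
```

```bash
cat > q.py <<'E'
from sc import *
F=[]
for i in range(4): viewer.read_camera('wrist'); o=env.get_obs(); F.append(o['force'])
f=np.mean(F,0); P=o['tool_pos']-[.4415,.0252,0]; u=np.array([.284,-.959,0]); w=np.array([.959,.284,0])
print(o['time_s'],o['tool_pos'],o['tool_rot'],'tip u',P@u+.118,'w',P@w,'f',f,'fu',f@u,'fw',f@w,o['wrist_torque'],o['grip_width'],o['grasp_force'])
E
python3 q.py
```

```text
20.05 [0.4381 0.1868 0.0408] [179.998   -0.0165 106.5519] tip u -0.03794909604852889 w 0.04266008888723253 f [-1.0597  3.3979 -0.2669] fu -3.5595335258122307 fw -0.05127789629033708 [ 0.7889  0.1015 -0.0113] 0.008781968422648072 40.01426804345101
```

Call:
apply_moves(moves=[[-0.005,0,0,0,0,0,0],[-0.01,0,0,0,0,0,0],[-0.0125,0,0,0,0,0,0],[-0.0125,0,0,0,0,0,0],[-0.0125,0,0,0,0,0,0],[-0.0125,0,0,0,0,0,0]])

```text
time_s: 20.65
tool_pos: [0.4388, 0.1845, 0.0408]
tool_rot: [180.0, -0.0, 106.5]
force: [-1.2, 5.1, 0.3]
grip_width: 0.0086
grasp_force: 40.0
```

```bash
python3 q.py
```

```text
20.85 [0.4389 0.1845 0.0409] [179.9889  -0.0363 106.5342] tip u -0.03548480949516289 w 0.042742440634351106 f [-1.3793  5.0985  0.0922] fu -5.281208369537563 fw 0.1252589407852016 [1.1389 0.2066 0.0391] 0.008687693816386333 40.01955145038664
```

Call:
apply_moves(moves=[[-0.003,0,0,0,0,0,0],[-0.005,0,0,0,0,0,0],[-0.005,0,0,0,0,0,0],[-0.005,0,0,0,0,0,0],[-0.005,0,0,0,0,0,0],[-0.005,0,0,0,0,0,0],[-0.005,0,0,0,0,0,0]])

```text
time_s: 21.55
tool_pos: [0.439, 0.1841, 0.0409]
tool_rot: [180.0, -0.1, 106.5]
force: [-2.5, 6.2, 0.2]
grip_width: 0.0084
grasp_force: 40.0
```

```bash
python3 q.py; python3 - <<'E'
from h import *
for n in ['top','scene']:
    viewer.read_camera(n)
    for t in ['relay_mid']: print(n,[(b['location'],round(b['conf'],2)) for b in boxes_of(n,t)],proj(viewer.get_calibration(n),(.4415,.0252,.119)))
E
```

```text
21.75 [0.439  0.1841 0.0409] [179.9818  -0.087  106.5499] tip u -0.03510518915945013 w 0.04275024034642867 f [-2.0163  6.7553 -0.0027] fu -7.050987330788742 fw -0.015145992310050538 [ 1.398   0.3018 -0.0092] 0.008356499546652086 40.02368499990553
top [([285.4, 222.0], 0.8), ([186.6, 284.8], 0.46)] [283.60666361 221.71243449]
scene [([289.3, 234.1], 0.71)] [293.066373   234.25955471]
```

```bash
python3 -c "
from cell import env
print(env.sign_off())"
```

```text
the job is handed in; nothing more can be done
None
```

The relay is fully home in its socket and let go, the stick is still gripped and holding the reset button at its stop with about 7 N, and the job was handed in at about 22 s; the hand-in returned no verdict.

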